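# Knock the stuck copper dish out of the forming die

## Task

A freshly pressed copper dish is stuck in the steel forming die that lies face down across two bench blocks. Press the wooden drift that stands in the die's knock-out hole down until the dish comes out into the black tray below, and leave the drift hanging in its hole. Then draw the tray out to the robot's left, where it already sticks out furthest and the bench is free, until the whole dish lies in the open, clear of the die, still in the tray; leave the other things on the bench where they are.

Things in the scene. Friction and masses are not known exactly. Their poses are not given: they have to be found in the camera images.
- die: Steel forming die, fixed: a plate 80 (its x) x 170 (its y) x 25 mm, face down on two steel bench blocks 20 mm high, 65 mm square, centred at y = +-100 mm. Origin on the table under the plate's centre, z up; plate from z = 20 to 45 mm. The tunnel between the blocks, 135 mm wide, 20 mm high, runs along x; the tray lies in it. Its +x points to the robot's left, within 0.4 rad: the side on which the dish is to come out.
- drift: Loose hardwood drift, 41 mm tall, 50 g, upright in the knock-out hole: shank 18 mm thick, 26 mm long; dark head 34 mm wide, 15 mm high, with a brass band. Origin at the centre of the shank's foot. At the start it stands on the dish, head 13 mm clear of the die. Pressed right down, the head stops on the die; the dish lets go about 9 mm down. Takes about 6 to 12 N.
- drift_top (a point): Centre of the flat top of the drift's head: about 73 mm above the table at the start, 60 mm when the drift is right down.
- dish: Round copper dish, 39 mm wide, 11 mm tall, about 25 g, mouth down. Origin at the centre of its mouth (lower side), z up. Held by friction in the die's cavity, its mouth 21 mm above the table; in the tray it rests 4 mm above the table, 5 mm below the die's underside.
- tray: Loose black tray, 225 (its x) x 125 x 13 mm, 140 g, on the table under the die, its x along the die's x. Origin at the centre of its underside. Floor 4 mm thick; walls rise 9 mm over it; end walls (x = +-110 mm) 4 mm thick. It protrudes at both ends, further on the die's +x side; there fingers can reach in behind the end wall and drag it along the table.
- flux_jar: White screw jar, 51 mm wide, 56 mm tall, standing at the left of the table near the ring clamp; a bystander. Origin at the centre of its underside.
- chasing_hammer: Hammer with an orange wooden handle, 242 mm long, lying on the table; a bystander. Origin under its middle.
- ring_clamp: Brown wooden ring clamp, 145 x 28 x 28 mm, lying on the table; a bystander. Origin under its middle.
- knockout_hole (a point): Mouth of the knock-out hole, 19.6 mm wide, in the middle of the die's upper face, 45 mm above the table. It leads down into the round cavity in which the dish is stuck. The two smaller holes beside it are empty.
Not all that is in view belongs to the job. Leave any blue or purple look-alike of the drift alone.

How it is judged (in metres and radians):
On the way:
1. the dish has been pushed out of the die and lies flat in the tray, still under the die (z of dish in the frame of tray below 0.007 m and horizontal distance between dish and die below 0.04 m and angle between dish's own z axis and vertical below 0.15 rad), for 0.2 s.
At the end, for the whole second after the job is handed in: The dish lies flat in the tray, its centre more than 62 mm from the die's centre along the die's +x (so its rim is clear of the plate by 2.5 mm or more); the tray lies flat on the table; the drift still hangs in the knock-out hole (within 12 mm of its axis); dish and tray are at rest (x of dish in the frame of die above 0.062 m and z of dish in the frame of tray between 0.001 and 0.008 m and x of dish in the frame of tray between -0.095 and 0.095 m and y of dish in the frame of tray between -0.045 and 0.045 m and height (world z) of tray below 0.006 m and angle between tray's own z axis and vertical below 0.08 rad and horizontal distance between drift and die below 0.012 m and height (world z) of drift between 0.012 and 0.034 m and linear speed of each of dish, tray below 0.02 m/s); the robot touches nothing.
It fails at once if the jar, hammer or ring clamp was shifted by more than 30 mm (distance of any of flux_jar, chasing_hammer, ring_clamp from where it was at the start of the episode above 0.03 m).
It also fails if it takes over 35 s, if anything falls off the work surface, if the arm or the gripper's body presses on something with over 40 N, if the wrist force passes 120 N, or if a joint passes its speed limit or range.

## Robot

A 6-joint arm with a two-finger parallel gripper is mounted at the origin on a cart in front of the work surface, level with it; the furniture and walls round the work are solid. World frame = base frame: x ahead of the robot, y to its left, z up, the work surface at z = 0. Lengths are in m, angles in degrees, forces in N, time in s.
With the tool pointing down it reaches from about 0.375 to 0.9 m from the base axis. Payload 3.1 kg.
Tool frame: the origin (TCP) lies on the centre line of the jaws, within the pads' length; the fingertips stand 25 mm ahead of it and the grasp point (between the pads) lies 6 mm ahead of it; z points along the fingers, y is the line along which they close (so a half turn about z gives the same grasp; the last joint's range is limited). The gripper opens to 87 mm and grips with 3 to 60 N. Pads are 19 mm wide; open, the fingers measure 117 mm over their backs; the gripper's body (75 mm by 190 mm) begins 51 mm behind the grasp point.
Start: joints at [65.861, 30.224, 82.088, -0, 67.689, -10.227], TCP at [0.15, 0.607, 0.248] pointing down, gripper open.
Joint ranges: [-176.69, 176.69], [-43.24, 126.21], [12.49, 139.97], [-82, 262], [0, 151.66], [-163.58, 163.58]. Speed limits (degrees/s): [159.86, 159.86, 180, 180, 180, 180].

## Interface

Orientations are given as a 3x3 rotation matrix whose columns are the frame's x, y, z axes.
In Python, from rig import * gives the robot as it stands.
- The arm moves only by the tool step_arm, never from a script. Its argument "steps" is a list of rows, each a list of 7 numbers: the shift along the tool's x, y, z normalised to -1 to 1, where 1 is 0.3 m, then the turn, a rotation vector about the tool's x, y, z normalised to -1 to 1, where 1 is 45 degrees, then the gripper's target within -1 to 1 (shut at 1, half-way at 0, fully open at -1). A call has 1 to 8 rows; each row is the pose to reach, as a shift and turn from the pose commanded when the call began, along the tool's axes at that moment; what a row does not reach only later rows make up. A row lasts 1/12 s, in which the tool goes at most 41.7 mm and 7.16 degrees, less where a joint would pass 70% of its speed; a pose out of reach is approached as far as the arm can. A call with a number of a shift or a turn outside -1 to 1 is refused whole. A call with a gripper value outside its range is refused whole. The fingers move at their own pace and stop on an object; the grip force is fixed at half the most. Time passes only in rows, so rows that repeat a pose let the fingers close. It gives the time, the measured TCP pose, the force, the opening and the grip force at its end, in the units of the state.
- read_state(): the state, without advancing time (a new reading comes with each control period).
- capture(name): name is "scene" or "top" or "wrist"; returns a dict with "image" (400x640x3 uint8, red, green, blue), "vertical_fov" (degrees; the focal length in pixels is half the picture's height over the tangent of half this angle, whatever the lens; pixels are square), "cx", "cy" (the principal point, pixels), "world_from_camera" (4x4, takes a point from camera to world coordinates); the wrist camera has in their place "T_tool_cam" (4x4, takes a point from camera to tool coordinates, whose origin is the TCP and whose axes are the flange's). Camera axes: x right, y down, z forward; pixel columns grow to the right and rows downward; lengths in m; the calibration is good to about 2 mm. A picture is of the moment at which its call begins: read the wrist's pose just before it. There is no depth.
- hand_in(): hands the job in; it is judged then, once.
The state is a dict: "time_s": time; "joint_positions": joint angles; "qvel": joint speeds; "tau": joint torques, N m; "position": TCP position; "tcp_rot": TCP orientation; "force": force on the tool from outside, world axes, zero at the start; "moment": the same for the moment, N m; "opening": opening from 0.0 (shut) to 1.0 (fully open); "grasp_force": force on a finger pad.
Only numpy, scipy, OpenCV 4.12 (cv2) and the standard library are available. Lean on these libraries where they do the work, as an engineer would, in place of code of your own. Each camera call takes 0.05 s, during which the arm holds its last target. There are 200 camera calls.

## Working session

There is one attempt and no reset: what is moved stays moved. The work goes in short steps, Python scripts to look and compute and a tool call to move; the robot and the scene stay as the last step left them, time stands still between calls to the robot, and variables do not carry over. Pictures are saved under pics/ and viewed, at most 10 in all, crops included, and the job is handed in when it is done.

Besides the shell and the picture viewer there is one more tool, called after "Call:" in YAML: its name, and indented under it one key for each argument. step_arm: Moves the arm, as the interface text tells. Scaled input: -1 to 1 covers 0.3 m each way for a shift and 45 degrees each way for a turn. Its arguments: {"type":"object","properties":{"steps":{"type":"array"}},"required":["steps"]}

```bash
mkdir -p pics; cat > h.py <<'E'
from rig import *
import numpy as np, cv2
def cam(n):
    s=read_state(); c=capture(n); im=c["image"]; h=im.shape[0]
    c["f"]=h/2/np.tan(np.radians(c["vertical_fov"])/2)
    if "world_from_camera" in c: c["T"]=np.array(c["world_from_camera"])
    else:
        W=np.eye(4); W[:3,:3]=np.array(s["tcp_rot"]); W[:3,3]=s["position"]; c["T"]=W@np.array(c["T_tool_cam"])
    return c
def ray(c,u,v,z):
    d=c["T"][:3,:3]@np.array([(u-c["cx"])/c["f"],(v-c["cy"])/c["f"],1]); o=c["T"][:3,3]
    return o+d*(z-o[2])/d[2]
def proj(c,p):
    q=np.linalg.inv(c["T"])@np.r_[p,1]; return q[:2]/q[2]*c["f"]+[c["cx"],c["cy"]]
def save(c,name): cv2.imwrite("pics/"+name,cv2.cvtColor(c["image"],cv2.COLOR_RGB2BGR))
E
python3 - <<'E'
from h import *
a=cam("scene");b=cam("top")
im=np.vstack([a["image"],b["image"]]); 
for c,n in((a,"scene.png"),(b,"top.png")): save(c,n); print(c["T"].round(3).tolist(),c["f"],c["cx"],c["cy"])
print(read_state())
E
```

```text
[[0.651, -0.483, 0.586, -0.079], [-0.759, -0.396, 0.517, -0.531], [-0.018, -0.781, -0.625, 0.773], [0.0, 0.0, 0.0, 1.0]] 484.215952593036 320.5336537470479 199.07749952995863
[[-0.02, -0.989, 0.146, 0.424], [-1.0, 0.02, -0.002, 0.047], [-0.001, -0.146, -0.989, 1.257], [0.0, 0.0, 0.0, 1.0]] 446.1268800424124 323.3963683555092 195.70931236397516
{'time_s': 0.1, 'joint_positions': array([ 6.58603070e+01,  3.02723674e+01,  8.21474521e+01,  2.48335290e-05,
        6.76881576e+01, -1.02260414e+01]), 'qvel': array([-0.06723319, -0.11794965, -0.18906873, -0.04038045,  0.01076356,
       -0.03524292]), 'tau': array([-8.73440640e-04, -4.40984666e+01, -1.77150321e+01,  6.34458871e-02,
        5.33689745e-02, -3.79403457e-05]), 'position': array([0.15000012, 0.60612582, 0.24669191]), 'tcp_rot': array([[-9.70659047e-01,  2.40458768e-01, -7.71078514e-04],
       [ 2.40459771e-01,  9.70657582e-01, -1.71958828e-03],
       [ 3.34963125e-04, -1.85454729e-03, -9.99998224e-01]]), 'force': array([-0.01328638,  0.91951234, -0.41829871]), 'moment': array([0.03189934, 0.03655339, 0.0163035 ]), 'grasp_force': 0.0, 'opening': 1.0001069641844216}
```

View pics/top.png

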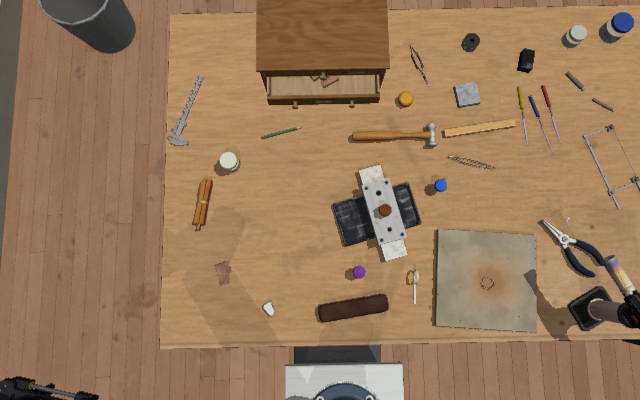

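View pics/scene.png

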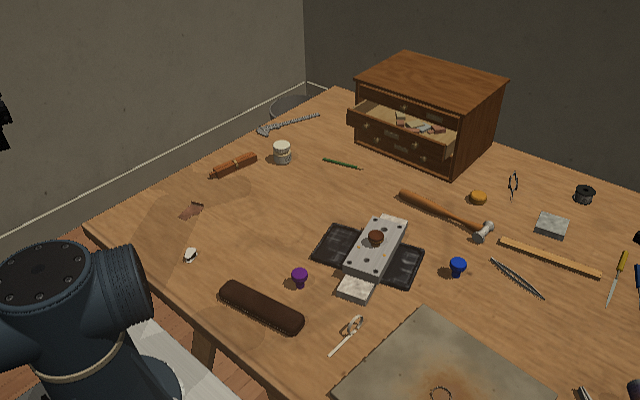

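The top view shows the drift at about (385,210). The tray runs from about (333,225) on the left to (420,205), the jar is at (229,161), the clamp at (203,204) and the hammer at (395,135). The purple look-alike is at (359,272) and the blue one at (440,186).

```bash
python3 - <<'E'
from h import *
for n,box,seed in (("top",(320,160,435,265),(385,210)),("scene",(300,190,440,310),(376,236))):
    c=cam(n); hsv=cv2.cvtColor(c["image"],cv2.COLOR_RGB2HSV).astype(int); H,S,V=hsv[...,0],hsv[...,1],hsv[...,2]
    x0,y0,x1,y1=box; B=np.zeros(H.shape,bool); B[y0:y1,x0:x1]=1
    hd=((S>100)&(V<190)&B).astype(np.uint8); yy,xx=np.mgrid[:400,:640]; hd[np.hypot(xx-seed[0],yy-seed[1])>11]=0
    k,l,st,ce=cv2.connectedComponentsWithStats(hd); i=1+st[1:,4].argmax(); print(n,"head",st[i],ce[i],ray(c,*ce[i],.070).round(4))
    if n=="top":
        tr=((V<75)&(S<110)&B).astype(np.uint8)
        k,l,st,ce=cv2.connectedComponentsWithStats(tr); 
        for i in range(1,k):
            if st[i,4]>150: print("dark",st[i],ce[i])
        pts=np.argwhere(np.isin(l,[i for i in range(1,k) if st[i,4]>150]))[:,::-1]
        w=np.array([ray(c,*p,.010)[:2] for p in pts]); r=cv2.minAreaRect((w*1000).astype(np.float32)); print("tray",r,cv2.boxPoints(r))
        pl=((S<60)&(V>110)&B).astype(np.uint8); pl=cv2.morphologyEx(pl,cv2.MORPH_OPEN,np.ones((3,3)))
        k,l,st,ce=cv2.connectedComponentsWithStats(pl); i=1+st[1:,4].argmax(); pts=np.argwhere(l==i)[:,::-1]
        w=np.array([ray(c,*p,.04)[:2] for p in pts]); r=cv2.minAreaRect((w*1000).astype(np.float32)); print("plate+blocks",r)
        cv2.imwrite("pics/crop.png",cv2.resize(c["image"][150:280,300:450,::-1],None,fx=5,fy=4.6,interpolation=cv2.INTER_CUBIC) if 0 else cv2.resize(c["image"][155:275,310:450,::-1],None,fx=5,fy=5,interpolation=cv2.INTER_CUBIC))
E
```

```text
top head [379 205  12  11 113] [384.54867257 209.90265487] [ 0.5576 -0.1177  0.07  ]
dark [393 183  28  46 580] [406.43275862 205.93103448]
dark [ 333  195   44   51 1339] [354.24271845 220.60418223]
tray ((551.1893920898438, -102.96736145019531), (134.16323852539062, 224.6182098388672), 15.28300952911377) [[ 456.87686   -12.31184 ]
 [ 516.08325  -228.98656 ]
 [ 645.50195  -193.62288 ]
 [ 586.29553    23.051834]]
plate+blocks ((556.8448486328125, -120.18931579589844), (260.6083679199219, 81.66839599609375), 14.682265281677246)
scene head [368 230  16  17 211] [375.39810427 237.52606635] [ 0.5551 -0.1242  0.07  ]
```

View pics/crop.png

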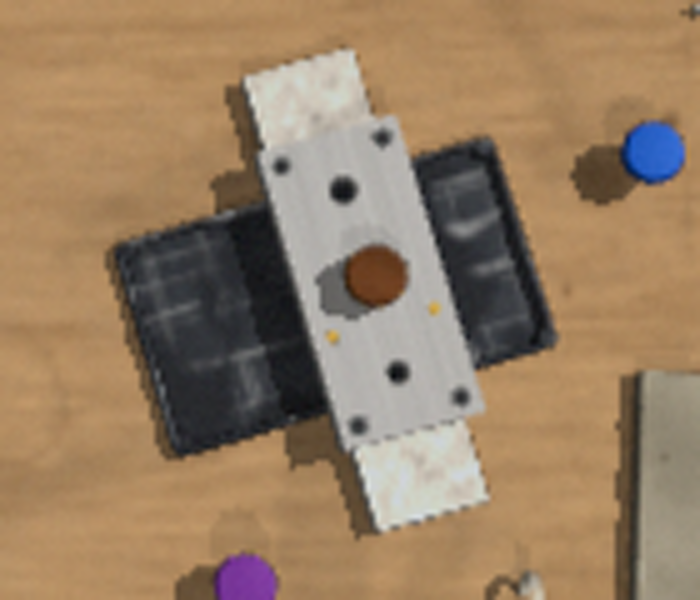

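Call:
step_arm:
  steps:
    - [-0.63, -0.67, 0, 0, 0, 1, 1]
    - [-0.63, -0.67, 0, 0, 0, 1, 1]
    - [-0.63, -0.67, 0, 0, 0, 1, 1]
    - [-0.63, -0.67, 0, 0, 0, 1, 1]
    - [-0.63, -0.67, 0, 0, 0, 1, 1]
    - [-0.63, -0.67, 0, 0, 0, 1, 1]
    - [-0.63, -0.67, 0, 0, 0, 1, 1]
    - [-0.63, -0.67, 0, 0, 0, 1, 1]

```text
time_s: 0.87
position: [0.2869, 0.3624, 0.2475]
tcp_rot: [[-0.511, 0.859, -0.0], [0.859, 0.511, -0.002], [-0.002, -0.001, -1.0]]
force: [0.0, 0.3, 0.0]
opening: 0.477
grasp_force: 0.0
```

```bash
cat >> h.py <<'E'
def plan(p,yaw):  # shift/turn (normalised) to TCP p, tool y along yaw deg, pointing down
    s=read_state(); R=np.array(s["tcp_rot"]); y=np.radians(yaw)
    Y=np.array([np.cos(y),np.sin(y),0]); Z=np.array([0,0,-1.]); Rt=np.c_[np.cross(Y,Z),Y,Z]
    r=cv2.Rodrigues(R.T@Rt)[0].ravel()
    print("t",s["time_s"],"pos",s["position"].round(4),"F",s["force"].round(1),"shift",(R.T@(np.array(p)-s["position"])/.3).round(3),"turn",(np.degrees(r)/45).round(3))
E
python3 -c "
from h import *
plan([.557,-.119,.2],15)"
```

```text
t 0.8667 pos [0.2869 0.3624 0.2475] F [0.  0.3 0. ] shift [-1.839 -0.047  0.162] turn [-0.001  0.003  0.35 ]
```

Call:
step_arm:
  steps:
    - [-1, -0.03, 0, 0, 0, 0.35, 1]
    - [-1, -0.03, 0, 0, 0, 0.35, 1]
    - [-1, -0.03, 0, 0, 0, 0.35, 1]
    - [-1, -0.03, 0, 0, 0, 0.35, 1]
    - [-1, -0.03, 0, 0, 0, 0.35, 1]
    - [-1, -0.03, 0, 0, 0, 0.35, 1]
    - [-1, -0.03, 0, 0, 0, 0.35, 1]
    - [-1, -0.03, 0, 0, 0, 0.35, 1]

```text
time_s: 1.53
position: [0.437, 0.1004, 0.248]
tcp_rot: [[-0.26, 0.965, 0.005], [0.965, 0.26, -0.002], [-0.003, 0.004, -1.0]]
force: [0.2, 1.3, -0.1]
opening: 0.01
grasp_force: 0.0
```

```bash
python3 - <<'E'
from h import *
plan([.557,-.119,.2],15)
c=cam("wrist"); print(c["T"].round(3).tolist(),proj(c,[.557,-.119,.073]))
E
```

```text
t 1.5333 pos [0.437  0.1004 0.248 ] F [ 0.2  1.3 -0.1] shift [-0.81   0.195  0.164] turn [0.006 0.004 0.002]
[[0.965, 0.248, 0.084, 0.414], [0.261, -0.918, -0.298, 0.182], [0.004, 0.309, -0.951, 0.385], [0.0, 0.0, 0.0, 1.0]] [360.64924099 375.25437972]
```

Call:
step_arm:
  steps:
    - [-0.81, 0.195, 0.16, 0, 0, 0, 1]
    - [-0.81, 0.195, 0.16, 0, 0, 0, 1]
    - [-0.81, 0.195, 0.16, 0, 0, 0, 1]
    - [-0.81, 0.195, 0.16, 0, 0, 0, 1]
    - [-0.81, 0.195, 0.16, 0, 0, 0, 1]
    - [-0.81, 0.195, 0.16, 0, 0, 0, 1]
    - [-0.81, 0.195, 0.16, 0, 0, 0, 1]
    - [-0.81, 0.195, 0.16, 0, 0, 0, 1]

```text
time_s: 2.25
position: [0.5542, -0.1147, 0.1986]
tcp_rot: [[-0.263, 0.965, -0.001], [0.965, 0.263, 0.001], [0.001, -0.0, -1.0]]
force: [-0.4, 0.9, -0.6]
opening: 0.005
grasp_force: 0.0
```

```bash
python3 - <<'E'
from h import *
plan([.557,-.119,.2],15)
c=cam("wrist"); save(c,"w1.png"); print(proj(c,[.557,-.119,.073]),proj(c,[.53,-.003,.013]))
E
```

```text
t 2.25 pos [ 0.5542 -0.1147  0.1986] F [-0.4  0.9 -0.6] shift [-0.016  0.005 -0.005] turn [-0.001 -0.001  0.005]
[315.99162505 206.93745135] [320.86225077  64.86124621]
```

View pics/w1.png

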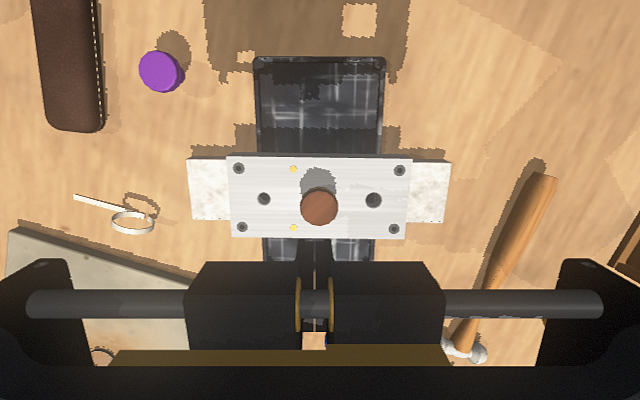

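The wrist view shows the head top at about (319,207), the plate corners from (227,155) to (408,240), and the tray's +x end wall at row 58, columns 254 to 385.

```bash
python3 - <<'E'
from h import *
c=cam("wrist"); hsv=cv2.cvtColor(c["image"],cv2.COLOR_RGB2HSV).astype(int)
m=((hsv[...,1]>110)&(hsv[...,0]<20)).astype(np.uint8); m[:,:290]=0;m[:,350:]=0;m[:186]=0;m[232:]=0
k,l,st,ce=cv2.connectedComponentsWithStats(m); i=1+st[1:,4].argmax(); print(st[i],ce[i])
P=ray(c,*ce[i],.071); print("head",P)
for u,v in ((227,155),(409,155),(225,237),(406,240)): print("plate",ray(c,u,v,.045).round(4))
g=hsv[...,2]; m=((g<90)&(hsv[...,1]<120)).astype(np.uint8)
m[150:]=0;m[:40]=0;m[:,:240]=0;m[:,:]=m; m[:,395:]=0
k,l,st,ce=cv2.connectedComponentsWithStats(m);i=1+st[1:,4].argmax(); print("tray px",st[i])
for u in (265,320,375): 
  col=np.where(l[:,u]==i)[0]; print(u,col[0],ray(c,u,col[0],.013).round(4))
plan([P[0],P[1],.105],15)
E
```

```text
[302 194  36  34 944] [319.53072034 210.37288136]
head [ 0.55951736 -0.12008579  0.071     ]
plate [ 0.4667 -0.0998  0.045 ]
plate [ 0.6263 -0.0558  0.045 ]
plate [ 0.4799 -0.1804  0.045 ]
plate [ 0.6531 -0.1358  0.045 ]
tray px [ 254   59  133   91 9490]
265 64 [ 0.4779 -0.0141  0.013 ]
320 59 [0.5261 0.0035 0.013 ]
375 59 [0.5751 0.017  0.013 ]
t 2.35 pos [ 0.5523 -0.1121  0.1991] F [-0.4 -0.6  0.2] shift [-0.033  0.017  0.313] turn [-0.002 -0.003  0.009]
```

Call:
step_arm:
  steps:
    - [-0.03, 0.012, 0.1, 0, 0, 0, 1]
    - [-0.03, 0.012, 0.2, 0, 0, 0, 1]
    - [-0.03, 0.012, 0.27, 0, 0, 0, 1]
    - [-0.03, 0.012, 0.3, 0, 0, 0, 1]
    - [-0.03, 0.012, 0.3, 0, 0, 0, 1]
    - [-0.03, 0.012, 0.3, 0, 0, 0, 1]

```text
time_s: 2.85
position: [0.5589, -0.1205, 0.1101]
tcp_rot: [[-0.266, 0.964, -0.0], [0.964, 0.266, 0.0], [0.0, -0.0, -1.0]]
force: [0.4, 0.2, -0.3]
opening: 0.004
grasp_force: 0.0
```

```bash
python3 - <<'E'
from h import *
plan([.558,-.1195,.085],15)
E
```

```text
t 2.85 pos [ 0.5589 -0.1205  0.1101] F [ 0.4  0.2 -0.3] shift [ 0.004 -0.002  0.084] turn [-0.    -0.001  0.01 ]
```

Call:
step_arm:
  steps:
    - [0.003, -0.002, 0.02, 0, 0, 0, 1]
    - [0.003, -0.002, 0.035, 0, 0, 0, 1]
    - [0.003, -0.002, 0.045, 0, 0, 0, 1]
    - [0.003, -0.002, 0.053, 0, 0, 0, 1]
    - [0.003, -0.002, 0.06, 0, 0, 0, 1]
    - [0.003, -0.002, 0.067, 0, 0, 0, 1]
    - [0.003, -0.002, 0.073, 0, 0, 0, 1]
    - [0.003, -0.002, 0.08, 0, 0, 0, 1]

```text
time_s: 3.52
position: [0.5586, -0.1216, 0.086]
tcp_rot: [[-0.264, 0.964, 0.001], [0.964, 0.264, -0.001], [-0.001, 0.001, -1.0]]
force: [0.5, 1.1, -0.3]
opening: 0.007
grasp_force: 0.0
```

Call:
step_arm:
  steps:
    - [0, 0, 0.003, 0, 0, 0, 1]
    - [0, 0, 0.005, 0, 0, 0, 1]
    - [0, 0, 0.005, 0, 0, 0, 1]

```text
time_s: 3.77
position: [0.5585, -0.1215, 0.0854]
tcp_rot: [[-0.265, 0.964, 0.001], [0.964, 0.265, -0.0], [-0.001, 0.001, -1.0]]
force: [-1.3, 0.7, 10.2]
opening: 0.002
grasp_force: 5.1
```

Call:
step_arm:
  steps:
    - [0, 0, -0.1, 0, 0, 0, 0]
    - [0, 0, -0.2, 0, 0, 0, 0]
    - [0.15, 0, -0.3, 0, 0, 0, 0]
    - [0.3, 0, -0.35, 0, 0, 0, 0]
    - [0.4, 0, -0.35, 0, 0, 0, 0]
    - [0.5, 0, -0.35, 0, 0, 0, 0]
    - [0.5, 0, -0.35, 0, 0, 0, 0]
    - [0.5, 0, -0.35, 0, 0, 0, 0]

```text
time_s: 4.43
position: [0.5177, 0.0251, 0.1892]
tcp_rot: [[-0.268, 0.963, -0.0], [0.963, 0.268, -0.0], [0.0, -0.0, -1.0]]
force: [0.4, 0.1, -0.1]
opening: 0.474
grasp_force: 0.0
```

```bash
python3 - <<'E'
from h import *
plan([.533,-.035,.05],15)
a=cam("scene");b=cam("wrist")
cv2.imwrite("pics/p2.png",np.vstack([cv2.resize(a["image"][190:310,280:460],(450,300),interpolation=cv2.INTER_CUBIC),cv2.resize(b["image"],(450,281))])[...,::-1])
E
```

```text
t 4.4333 pos [0.5177 0.0251 0.1892] F [ 0.4  0.1 -0.1] shift [-0.207 -0.004  0.464] turn [-0.001 -0.     0.012]
```

View pics/p2.png

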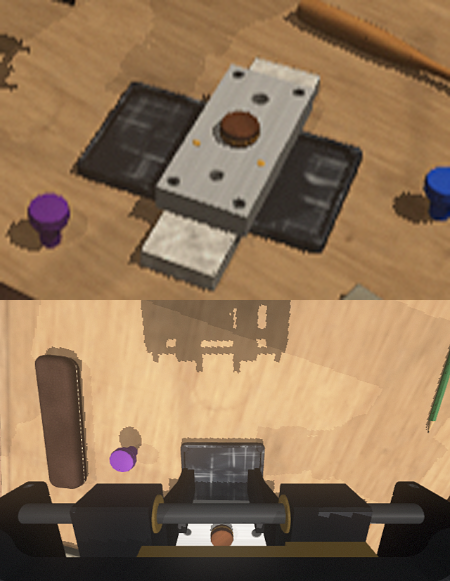

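Call:
step_arm:
  steps:
    - [-0.1, -0.005, 0.1, 0, 0, 0, 0]
    - [-0.2, -0.005, 0.2, 0, 0, 0, 0]
    - [-0.21, -0.005, 0.3, 0, 0, 0, 0]
    - [-0.21, -0.005, 0.4, 0, 0, 0, 0]
    - [-0.21, -0.005, 0.45, 0, 0, 0, 0]
    - [-0.21, -0.005, 0.47, 0, 0, 0, 0]
    - [-0.21, -0.005, 0.47, 0, 0, 0, 0]
    - [-0.21, -0.005, 0.47, 0, 0, 0, 0]

```text
time_s: 5.2
position: [0.5344, -0.0388, 0.048]
tcp_rot: [[-0.263, 0.965, 0.0], [0.965, 0.263, -0.0], [-0.0, 0.0, -1.0]]
force: [0.6, -0.3, -0.3]
opening: 0.498
grasp_force: 0.0
```

```bash
python3 - <<'E'
from h import *
plan([.535,-.037,.033],15)
E
```

```text
t 5.2 pos [ 0.5344 -0.0388  0.048 ] F [ 0.6 -0.3 -0.3] shift [0.005 0.004 0.05 ] turn [0.    0.    0.006]
```

Call:
step_arm:
  steps:
    - [0, 0.003, 0.02, 0, 0, 0, 0]
    - [0, 0.003, 0.035, 0, 0, 0, 0]
    - [0, 0.003, 0.045, 0, 0, 0, 0]
    - [0, 0.003, 0.05, 0, 0, 0, 0]
    - [0, 0.003, 0.05, 0, 0, 0, 0]

```text
time_s: 5.62
position: [0.5346, -0.0374, 0.033]
tcp_rot: [[-0.265, 0.964, -0.0], [0.964, 0.265, -0.0], [0.0, -0.0, -1.0]]
force: [-0.2, 0.2, 0.7]
opening: 0.499
grasp_force: 0.0
```

Call:
step_arm:
  steps:
    - [0.015, 0, 0, 0, 0, 0, 0]
    - [0.03, 0, 0, 0, 0, 0, 0]
    - [0.045, 0, 0, 0, 0, 0, 0]
    - [0.06, 0, 0, 0, 0, 0, 0]
    - [0.075, 0, 0, 0, 0, 0, 0]
    - [0.085, 0, 0, 0, 0, 0, 0]
    - [0.095, 0, 0, 0, 0, 0, 0]
    - [0.105, 0, 0, 0, 0, 0, 0]

```text
time_s: 6.28
position: [0.5265, -0.007, 0.0331]
tcp_rot: [[-0.265, 0.964, 0.001], [0.964, 0.265, -0.0], [-0.0, 0.0, -1.0]]
force: [0.9, -1.0, 0.6]
opening: 0.502
grasp_force: 0.5
```

Call:
step_arm:
  steps:
    - [0.008, 0, 0, 0, 0, 0, 0]
    - [0.018, 0, 0, 0, 0, 0, 0]
    - [0.028, 0, 0, 0, 0, 0, 0]
    - [0.038, 0, 0, 0, 0, 0, 0]
    - [0.048, 0, 0, 0, 0, 0, 0]
    - [0.058, 0, 0, 0, 0, 0, 0]
    - [0.068, 0, 0, 0, 0, 0, 0]
    - [0.078, 0, 0, 0, 0, 0, 0]

```text
time_s: 6.95
position: [0.5201, 0.0156, 0.0331]
tcp_rot: [[-0.265, 0.964, 0.0], [0.964, 0.265, -0.0], [-0.0, 0.0, -1.0]]
force: [-0.1, -1.1, 0.3]
opening: 0.501
grasp_force: 0.6
```

Call:
step_arm:
  steps:
    - [0.01, 0, 0, 0, 0, 0, 0]
    - [0.02, 0, 0, 0, 0, 0, 0]
    - [0.03, 0, 0, 0, 0, 0, 0]
    - [0.04, 0, 0, 0, 0, 0, 0]
    - [0.05, 0, 0, 0, 0, 0, 0]
    - [0.06, 0, 0, 0, 0, 0, 0]
    - [0.07, 0, 0, 0, 0, 0, 0]
    - [0.08, 0, 0, 0, 0, 0, 0]

```text
time_s: 7.62
position: [0.5138, 0.0388, 0.0331]
tcp_rot: [[-0.265, 0.964, 0.0], [0.964, 0.265, -0.0], [-0.0, 0.0, -1.0]]
force: [0.8, -1.7, 1.0]
opening: 0.503
grasp_force: 0.7
```

Call:
step_arm:
  steps:
    - [0.01, 0, 0, 0, 0, 0, 0]
    - [0.02, 0, 0, 0, 0, 0, 0]
    - [0.03, 0, 0, 0, 0, 0, 0]
    - [0.04, 0, 0, 0, 0, 0, 0]
    - [0.05, 0, 0, 0, 0, 0, 0]
    - [0.06, 0, 0, 0, 0, 0, 0]
    - [0.066, 0, 0, 0, 0, 0, 0]
    - [0.07, 0, 0, 0, 0, 0, 0]

```text
time_s: 8.28
position: [0.5081, 0.059, 0.0331]
tcp_rot: [[-0.265, 0.964, -0.0], [0.964, 0.265, -0.0], [0.0, -0.0, -1.0]]
force: [0.7, -0.6, 1.0]
opening: 0.498
grasp_force: 0.8
```

```bash
python3 - <<'E'
from h import *
plan([.535,-.037,.033],15)
a=cam("scene");b=cam("top")
cv2.imwrite("pics/p3.png",np.vstack([cv2.resize(a["image"][170:310,250:460],(450,300),interpolation=cv2.INTER_CUBIC),cv2.resize(b["image"][150:280,260:455],(450,300),interpolation=cv2.INTER_CUBIC)])[...,::-1])
E
```

```text
t 8.2833 pos [0.5081 0.059  0.0331] F [ 0.7 -0.6  1. ] shift [-0.332  0.002  0.   ] turn [-0.    -0.     0.008]
```

View pics/p3.png

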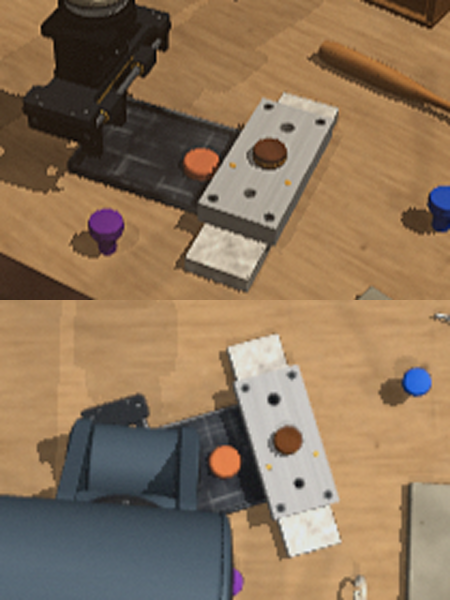

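The copper dish lies flat in the tray, just clear of the plate, at about (357,220) in the top image. I'll drag a little further for margin, then back off.

Call:
step_arm:
  steps:
    - [0.008, 0, 0, 0, 0, 0, 0]
    - [0.016, 0, 0, 0, 0, 0, 0]
    - [0.024, 0, 0, 0, 0, 0, 0]
    - [0.03, 0, 0, 0, 0, 0, 0]
    - [0.036, 0, 0, 0, 0, 0, 0]
    - [0.04, 0, 0, 0, 0, 0, 0]
    - [0.04, 0, 0, 0, 0, 0, 0]
    - [0.03, 0, 0, 0, 0, 0, 0]

```text
time_s: 9.05
position: [0.5054, 0.0679, 0.033]
tcp_rot: [[-0.265, 0.964, -0.001], [0.964, 0.265, 0.0], [0.001, -0.001, -1.0]]
force: [-0.5, -0.1, -0.7]
opening: 0.495
grasp_force: 0.0
```

Call:
step_arm:
  steps:
    - [-0.01, 0, 0, 0, 0, 0, 0]
    - [-0.01, 0, -0.02, 0, 0, 0, 0]
    - [-0.01, 0, -0.08, 0, 0, 0, 0]
    - [-0.01, 0, -0.2, 0, 0, 0, 0]
    - [-0.01, 0, -0.3, 0, 0, 0, 0]
    - [0.2, 0, -0.45, 0, 0, 0, 0]
    - [0.4, 0, -0.5, 0, 0, 0, 0]
    - [0.4, 0, -0.5, 0, 0, 0, 0]

```text
time_s: 9.72
position: [0.4775, 0.1722, 0.1804]
tcp_rot: [[-0.261, 0.965, 0.002], [0.965, 0.261, 0.0], [-0.0, 0.002, -1.0]]
force: [1.0, -0.1, -0.4]
opening: 0.499
grasp_force: 0.0
```

Call:
step_arm:
  steps:
    - [0.2, 0, 0, 0, 0, 0, 0]
    - [0.3, 0, 0, 0, 0, 0, 0]
    - [0.4, 0, 0, 0, 0, 0, 0]
    - [0.4, 0, 0, 0, 0, 0, 0]
    - [0.4, 0, 0, 0, 0, 0, 0]
    - [0.4, 0, 0, 0, 0, 0, 0]

```text
time_s: 10.22
position: [0.4454, 0.2871, 0.1785]
tcp_rot: [[-0.265, 0.964, -0.0], [0.964, 0.265, -0.001], [-0.001, -0.0, -1.0]]
force: [0.5, -0.8, 0.4]
opening: 0.497
grasp_force: 0.0
```

```bash
python3 - <<'E'
from h import *
ex=np.array([-.265,.964,0]); ey=np.array([-.964,-.265,0])
for n in("top","scene"):
    c=cam(n); hsv=cv2.cvtColor(c["image"],cv2.COLOR_RGB2HSV).astype(int)
    m=((hsv[...,1]>140)&(hsv[...,0]<14)&(hsv[...,2]>170)).astype(np.uint8)
    if n=="top": m[:170]=0;m[260:]=0;m[:,:310]=0;m[:,420:]=0
    else: m[:200]=0;m[:,:280]=0;m[:,400:]=0;m[300:]=0
    k,l,st,ce=cv2.connectedComponentsWithStats(m);i=1+st[1:,4].argmax(); P=ray(c,*ce[i],.014); d=P-[.557,-.119,0]
    print(n,st[i],P.round(4),"die xy",(d@ex).round(4),(d@ey).round(4))
    if n=="top": cv2.imwrite("pics/p4.png",cv2.resize(c["image"][100:290,180:450],(800,563),interpolation=cv2.INTER_CUBIC)[...,::-1])
print(read_state()["position"],read_state()["time_s"])
E
```

```text
top [347 215  13  12 128] [ 0.5358 -0.0367  0.014 ] die xy 0.085 -0.0013
scene [332 238  15  11 129] [ 0.5386 -0.0392  0.014 ] die xy 0.0818 -0.0034
[0.44589228 0.2862167  0.17835088] 10.3167
```

View pics/p4.png

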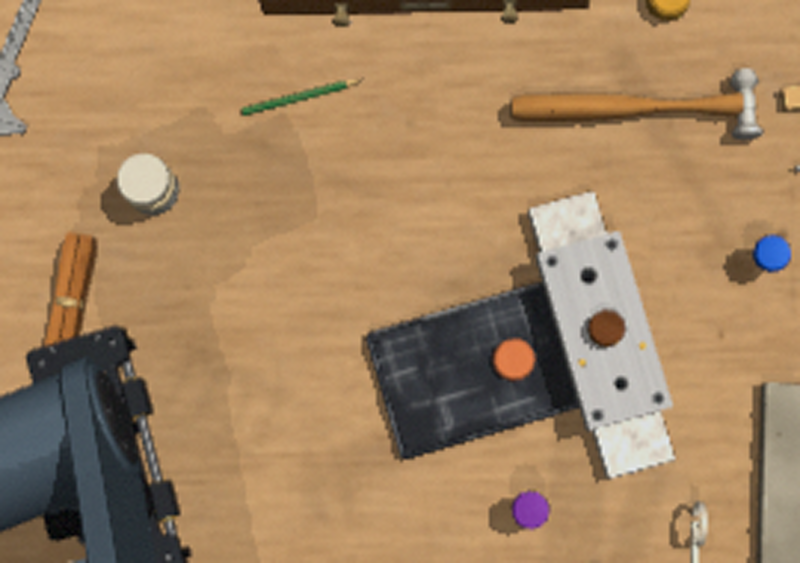

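The dish at (514,359) in the crop lies in the tray, about 83 mm along the die's +x. The drift is still in its hole at (606,327), the bystanders haven't moved, and the arm is clear.

```bash
python3 -c "
from rig import *
print(hand_in())"
```

```text
the job is handed in; nothing more can be done
None
```

I handed the job in at about 10 s: the dish lies flat in the tray about 83 mm out along the die's +x (62 mm needed), the drift still hangs in its hole, and the jar, hammer and clamp look unmoved; no verdict came back.

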